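# Seat the gasketed lid of a food tub

## Task

Press the tub's lid home by going round its six thumb pads with the closed fingers, one after the other and again wherever it is still proud, firmly but never with more than 4 kg of push, until the seal is fully seated and the lid lies level and down at all six pads. Only then press the vent stud on the lid down shut. Leave the mug and the jar beside it where they stand.

Things in the scene. Friction and masses are not known exactly. Their poses are not given: they have to be found in the camera images.
- tub: Stainless steel food tub, fixed to the worktop; flanged rim 132 mm (its x) by 182 mm (its y), 62 mm high. Origin under its centre on the worktop, z up. On the rim ride six rubber gasket sections, one under each thumb pad of the lid: four corners, two middles of the long sides. Pushed, a section gives elastically, then slides down (up to 4.5 mm, to a stop) and stays.
- lid: Loose, stiff white plastic lid, lying on the gasket, 144 x 194 mm, 200 g, plate 4 mm thick, 13 mm skirt outside the rim with 3 mm play; origin mid-underside of the plate (65 mm above the worktop when seated), axes as the tub's. Pushed at one corner, the opposite corner lifts a little. 14 to 20 N on a pad seats its section; the lid meets the steel rim 3 mm below seated height.
- vent (a joint): Travel of the lid's grey vent stud, 0 (up, open) to 0.006 m (down, shut); stiff, slides at about 5 N and stays where it is left.
- vent_top (a point): Centre of the top of the vent stud, a grey plastic button 22 mm across that stands 11 mm above the lid's plate when open, 5 mm when shut; on the lid at x 0, y 35 mm.
- corner_1 (a point): Centre of the top of the lid's thumb pad (18 mm in x by 26 mm in y, raised 1.5 mm, grey) at (56, 81) mm in the lid's x, y; 70.5 mm above the worktop when seated, up to 75 mm before. Its section slides at about 9 N, after 2 mm of elastic give that comes back on release: pushed only to its seated height it rises again.
- corner_2 (a point): Centre of the top of the lid's thumb pad (18 mm in x by 26 mm in y, raised 1.5 mm, grey) at (-56, 81) mm in the lid's x, y; 70.5 mm above the worktop when seated, up to 75 mm before. Its section slides at about 9 N, after 2 mm of elastic give that comes back on release: pushed only to its seated height it rises again.
- corner_3 (a point): Centre of the top of the lid's thumb pad (18 mm in x by 26 mm in y, raised 1.5 mm, grey) at (-56, -81) mm in the lid's x, y; 70.5 mm above the worktop when seated, up to 75 mm before. Its section slides at about 9 N, after 2 mm of elastic give that comes back on release: pushed only to its seated height it rises again.
- corner_4 (a point): Centre of the top of the lid's thumb pad (18 mm in x by 26 mm in y, raised 1.5 mm, grey) at (56, -81) mm in the lid's x, y; 70.5 mm above the worktop when seated, up to 75 mm before. Its section slides at about 9 N, after 2 mm of elastic give that comes back on release: pushed only to its seated height it rises again.
- side_1 (a point): Centre of the top of the lid's thumb pad (18 mm in x by 26 mm in y, raised 1.5 mm, grey) at (56, 0) mm in the lid's x, y; 70.5 mm above the worktop when seated, up to 75 mm before. Its section slides at about 5 N, but cannot seat before the corners beside it, which then share its load (10 to 12 N in all).
- side_2 (a point): Centre of the top of the lid's thumb pad (18 mm in x by 26 mm in y, raised 1.5 mm, grey) at (-56, 0) mm in the lid's x, y; 70.5 mm above the worktop when seated, up to 75 mm before. Its section slides at about 5 N, but cannot seat before the corners beside it, which then share its load (10 to 12 N in all).
- cup: Bystander: white ceramic mug, 80 mm across, 90 mm tall, origin under its centre
- jar: Bystander: closed glass jar, 70 mm across, 100 mm tall, origin under its centre
Mind the look-alikes: they are no part of the job. What is shaped like the lid but yellow is not meant. Leave any red look-alike of the tub alone.

How it is judged:
By the outcome, as a careful person would: the job done as asked, in the order asked, and still so for the second after the job is handed in, with the robot touching nothing.
It also fails if it takes over 72 s, if anything falls off the work surface, if the arm or the gripper's body presses on something with over 40 N, if the wrist force passes 120 N, or if a joint passes its speed limit or range.

## Robot

A 7-joint arm with a two-finger parallel gripper is mounted at the origin on the work surface. World frame = base frame: x ahead of the robot, y to its left, z up, the work surface at z = 0. Lengths are in m, angles in rad, forces in N, time in s.
With the tool pointing down it reaches from about 0.425 to 0.875 m from the base axis. Payload 4.7 kg.
Tool frame: the origin (TCP) lies midway between the tips of the shut fingers; the grasp point (between the pads) lies 19 mm behind it (ctrl.grip_point_offset is the distance from the TCP to the grasp point, in m); z points along the fingers, y is the line along which they close (so a half turn about z gives the same grasp; the last joint's range is limited). The gripper opens to 87 mm and grips with 3 to 60 N. Pads are 19 mm wide; open, the fingers measure 117 mm over their backs; the gripper's body (75 mm by 190 mm) begins 51 mm behind the grasp point.
Start: joints at [-1.223, 0.321, -0.07, 1.45, 0.023, 1.371, -0.057], TCP at [0.213, 0.614, 0.223] pointing down, gripper open.
Joint ranges: [-2.86, 2.86], [-0.3, 2.09], [-1.38, 1.24], [0.06, 2.45], [-1.56, 4.7], [0.09, 2.05], [-2.69, 2.69]. Speed limits (rad/s): [2.57, 2.57, 3.14, 3.14, 3.14, 3.14, 3.14].

## Interface

Orientations are given as a rotation vector (axis times angle).
In Python, from bench import ctrl gives the robot as it stands.
- The arm moves only by the tool move_arm, never from a script. Its argument "increments" is text: rows parted by semicolons, each of 7 numbers parted by spaces: the shift along the world's x, y, z in mm, then the turn, a rotation vector about the world's x, y, z in degrees, then the closure in counts, from 0 (fully open) to 255 (shut). A call has exactly 8 rows; each row shifts and turns the commanded pose from where the row before left it; what a row does not reach is not made up. A row lasts 1/12 s, in which the tool goes at most 41.7 mm and 7.16 degrees, less where a joint would pass 70% of its speed; a pose out of reach is approached as far as the arm can. A call with a gripper value outside its range is refused whole. The fingers move at their own pace and stop on an object; "grip_force" is the grip in N (left out, the last holds). Time passes only in rows, so rows that do not move let the fingers close, or fill a call up. It gives the time, the measured TCP pose, the force, the opening and the grip force at its end, in the units of the state.
- ctrl.get_state(): the state, without advancing time (a new reading comes with each control period).
- ctrl.get_image(name): name is "scene" or "top" or "wrist"; returns a dict with "frame" (480x640x3 uint8, red, green, blue), "depth" (480x640 float32, m along the optical axis (not along the pixel's ray), 0 where there is no reading), "fx", "fy", "cx", "cy" (pixels), "k1" (the pictures are not rectified: a ray, as slopes to the right and down, at radius r is drawn at 1 + k1 r^2 times it, then the intrinsics apply), "position" and "orientation" of the camera in the world. Camera axes: x right, y down, z forward; pixel columns grow to the right and rows downward; lengths in m; the calibration is good to about 2 mm. A picture is of the moment at which its call begins.
- ctrl.close_job(): hands the job in; it is judged then, once.
Trained networks look in a picture, given as the dict that the camera call returned (one of the last four; its "shot" number tells which), for a name from the list of things; names that differ only in an ending like _2 or _b are one class to them, and where a whole thing is asked for, a point or a joint stands for the part that bears it (a point fixed in the world has none). Each returns a list of dicts, best first, with "score" (0 to 1); they miss things now and then, are a little off and sometimes report something else, mostly with a low value. They report only what shows in the picture. A call takes as long as a camera call. They do not tell look-alikes from the thing itself.
- ctrl.find_in(target, picture): "centre" ([x, y, z] in m, in world coordinates, good to about 4 mm: the middle of the surface that is visible of it).
- ctrl.silhouettes(target, picture): "region" (480x640 bool, what is visible of it).
The state is a dict: "time": time; "joint_positions": joint angles; "qd": joint speeds; "joint_torque": joint torques, N m; "position": TCP position; "tool_rot": TCP orientation; "ft_force": force on the tool from outside, world axes, zero at the start; "torque": the same for the moment, N m; "grip_width": opening from 0.0 (shut) to 1.0 (fully open); "grip_force": force on a finger pad.
Only numpy, scipy, OpenCV 4.12 (cv2) and the standard library are available. Lean on these libraries where they do the work, as an engineer would, in place of code of your own. Each camera call takes 0.05 s, during which the arm holds its last target. There are 200 camera calls.

## Working session

There is one attempt and no reset: what is moved stays moved. The work goes in short steps, Python scripts to look and compute and a tool call to move; the robot and the scene stay as the last step left them, time stands still between calls to the robot, and variables do not carry over. Pictures are saved under pics/ and viewed, at most 10 in all, crops included, and the job is handed in when it is done.

Besides the shell and the picture viewer there is one more tool, called after "Request:" by a JSON object that holds its "method" and its "body", one argument or row to a line. move_arm: Moves the arm, as the interface text tells. Its arguments: {"type":"object","properties":{"increments":{"type":"string"},"grip_force":{"type":"number"}},"required":["increments"]}

```bash
mkdir -p pics; cat > h.py <<'E'
import numpy as np, cv2
from scipy.spatial.transform import Rotation as R
from bench import ctrl
def rot(o):
    o=np.array(o,float)
    return o if o.shape==(3,3) else (R.from_rotvec(o).as_matrix() if o.size==3 else R.from_quat(o).as_matrix())
def save(im,n): cv2.imwrite('pics/'+n,im['frame'][:,:,::-1])
def cloud(im):
    v,u=np.mgrid[0:480,0:640]
    K=np.array([[im['fx'],0,im['cx']],[0,im['fy'],im['cy']],[0,0,1]])
    # r_d = r(1+k1 r^2): OpenCV model
    p=cv2.undistortPoints(np.stack([u,v],-1).reshape(-1,1,2).astype(float),K,np.array([im['k1'],0,0,0.])).reshape(480,640,2)
    P=np.dstack([p,np.ones((480,640))])*im['depth'][...,None]
    return P@rot(im['orientation']).T+np.array(im['position'])
E
python3 - <<'E'
from h import *
s=ctrl.get_state();print(s)
for n in('scene','top'):
    im=ctrl.get_image(n);save(im,n+'0.png');print(n,im['position'],im['orientation'],im['k1'])
    for t in('tub','lid','vent_top','corner_1','side_1','cup','jar'):
        print(t,[(np.round(d['centre'],3),round(d['score'],2)) for d in ctrl.find_in(t,im)])
E
```

```text
{'time': 0.0, 'joint_positions': array([-1.22286327,  0.32183002, -0.07006714,  1.45167411,  0.02260494,
        1.37077512, -0.05689207]), 'qd': array([-0.00085023, -0.00066352, -0.00011018, -0.00091555,  0.00093934,
        0.00045117, -0.00120625]), 'joint_torque': array([-2.81568697e-05, -4.91287887e+01, -4.03707102e-01, -3.12529242e+01,
       -6.38203346e-02,  4.36160259e-02,  1.47057831e-04]), 'position': array([0.21286349, 0.61357912, 0.22145725]), 'tool_rot': array([-5.21881886e-01, -3.09772835e+00,  2.96609760e-03]), 'ft_force': array([-0.37342369, -0.18416234,  0.53441152]), 'torque': array([-0.00532193, -0.02542838,  0.03342284]), 'grip_force': 0.0, 'grip_width': 0.9990132649826495}
scene [1.25933544 0.31622164 0.9086111 ] [-1.40354722 -2.13330255  0.89719311] -0.14987192075897934
tub [(array([0.273, 0.21 , 0.034]), 0.92), (array([0.606, 0.104, 0.023]), 0.81), (array([0.569, 0.072, 0.072]), 0.37)]
lid [(array([ 0.638, -0.211,  0.017]), 0.72), (array([0.568, 0.07 , 0.075]), 0.7)]
vent_top [(array([0.571, 0.073, 0.074]), 0.58)]
corner_1 [(array([0.57 , 0.07 , 0.074]), 0.9), (array([ 0.642, -0.211,  0.013]), 0.8)]
side_1 [(array([0.57 , 0.067, 0.076]), 0.84), (array([ 0.642, -0.206,  0.02 ]), 0.75)]
cup [(array([0.512, 0.34 , 0.057]), 0.82)]
jar [(array([ 0.462, -0.362,  0.07 ]), 0.56)]
top [0.31363043 0.00436346 1.16394383] [-2.1665007   2.1369908  -0.18187753] 0.03895078683897292
tub [(array([0.293, 0.212, 0.003]), 0.74)]
lid [(array([0.557, 0.067, 0.072]), 0.94), (array([ 0.628, -0.218,  0.017]), 0.81)]
vent_top [(array([0.578, 0.037, 0.079]), 0.43)]
corner_1 [(array([0.557, 0.068, 0.076]), 0.84), (array([ 0.629, -0.218,  0.018]), 0.67)]
side_1 [(array([0.556, 0.066, 0.077]), 0.73), (array([ 0.628, -0.217,  0.018]), 0.59)]
cup [(array([0.494, 0.342, 0.039]), 0.83)]
jar [(array([ 0.436, -0.36 ,  0.1  ]), 0.87)]
```

View pics/top0.png

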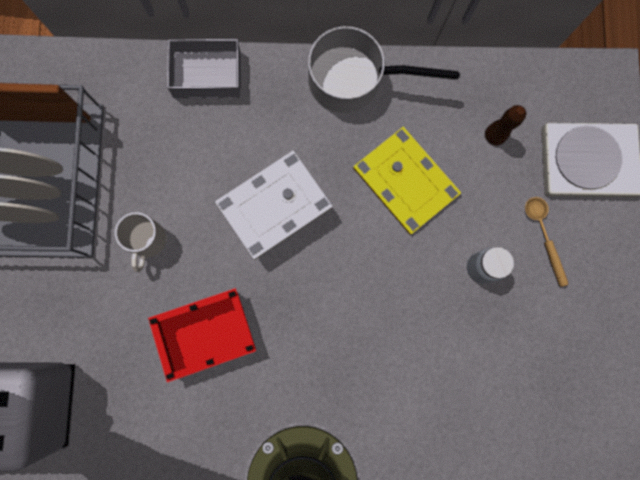

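View pics/scene0.png

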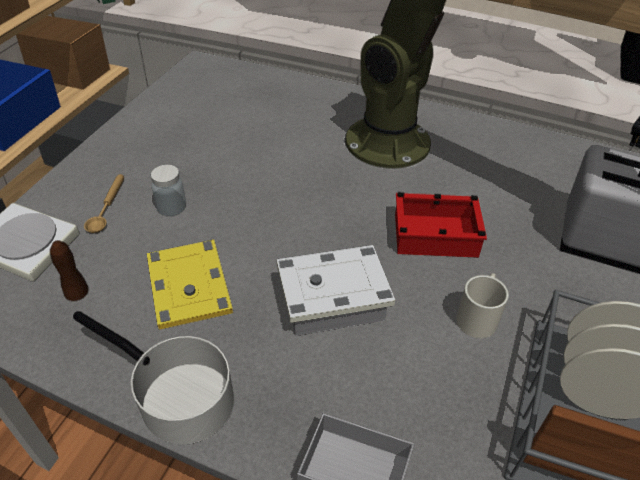

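```bash
cat > m.py <<'E'
from h import *
def lidpose(im,zlo=.05,zhi=.082):
    P=cloud(im); f=im['frame'].astype(int)
    m=(abs(P[...,0]-.567)<.15)&(abs(P[...,1]-.068)<.15)&(P[...,2]>zlo)&(P[...,2]<zhi)&(im['depth']>0)
    n,l,st,c=cv2.connectedComponentsWithStats(m.astype(np.uint8))
    k=1+st[1:,4].argmax(); m=l==k
    r=cv2.minAreaRect(P[m][:,:2].astype(np.float32)*1000)
    Q=P[m]; A=np.c_[Q[:,:2]-Q[:,:2].mean(0),np.ones(len(Q))]; pl=np.linalg.lstsq(A,Q[:,2],rcond=None)[0]
    return r,pl,Q[:,:2].mean(0),m,P
if __name__=='__main__':
    for n in('top','scene'):
        im=ctrl.get_image(n); r,pl,c,m,P=lidpose(im); print(n,r,pl,c,m.sum())
        for t in('vent_top','corner_1'):
            for d in ctrl.silhouettes(t,im)[:3]:
                g=d['region']&(im['depth']>0); print(t,d['score'],g.sum(),np.median(P[g],0))
E
python3 m.py
```

```text
top ((557.6328735351562, 67.751953125), (144.90696716308594, 194.14907836914062), 35.14027404785156) [ 0.00767072 -0.00205031  0.07288408] [0.55537219 0.06797754] 6505
vent_top 0.59 84 [ 0.65457683 -0.19589436  0.0282047 ]
vent_top 0.46 94 [0.57575534 0.03930238 0.08356094]
corner_1 0.86 5897 [ 0.62651583 -0.21678433  0.0179828 ]
corner_1 0.68 6622 [0.55531416 0.06822448 0.07298674]
scene ((558.4988403320312, 66.70162963867188), (149.86431884765625, 195.40133666992188), 35.29279708862305) [-0.01874741 -0.01723083  0.07213943] [0.56760071 0.07030327] 6570
vent_top 0.63 94 [0.5830124  0.03910661 0.0821893 ]
vent_top 0.53 83 [ 0.66025722 -0.19213996  0.02753237]
corner_1 0.74 5700 [ 0.64144817 -0.20985032  0.01720353]
corner_1 0.56 6676 [0.56847409 0.06935767 0.07271152]
```

The lid (white) is centred near (0.558, 0.067), with the vent at pixel (288,195) in top0. The yellow lid (407,180) and the red tub (205,335) are the look-alikes. The lid's y axis points at about -55°. I'll move above it with the fingers closed and check with the wrist camera.

Request:
{"method": "move_arm", "body": {
  "increments": "21.6 -34 2 0 0 -2.24 255; 21.6 -34 2 0 0 -2.24 255; 21.6 -34 2 0 0 -2.24 255; 21.6 -34 2 0 0 -2.24 255; 21.6 -34 2 0 0 -2.24 255; 21.6 -34 2 0 0 -2.24 255; 21.6 -34 2 0 0 -2.24 255; 21.6 -34 2 0 0 -2.24 255",
  "grip_force": 20
}}

```text
time: 1.77
position: [0.3865, 0.3403, 0.239]
tool_rot: [1.001, 2.978, 0.002]
ft_force: [0.4, -1.0, 0.1]
grip_width: 0.478
grip_force: 0.0
```

Request:
{"method": "move_arm", "body": {
  "increments": "21.6 -34 2 0 0 -2.24 255; 21.6 -34 2 0 0 -2.24 255; 21.6 -34 2 0 0 -2.24 255; 21.6 -34 2 0 0 -2.24 255; 21.6 -34 2 0 0 -2.24 255; 21.6 -34 2 0 0 -2.24 255; 21.6 -34 2 0 0 -2.24 255; 21.6 -34 2 0 0 -2.24 255"
}}

```text
time: 2.43
position: [0.5594, 0.0684, 0.2551]
tool_rot: [1.452, 2.785, 0.002]
ft_force: [0.6, 1.0, -0.4]
grip_width: 0.01
grip_force: 0.0
```

```bash
python3 - <<'E'
from h import *
from m import lidpose
im=ctrl.get_image('wrist');save(im,'w1.png');print(im['position'],rot(im['orientation']))
print(lidpose(im)[:3]); P=cloud(im); np.savez('w1.npz',P=P,f=im['frame'],d=im['depth'])
s=ctrl.get_state();print(s['position'],s['tool_rot'],s['ft_force'],s['joint_positions'],s['grip_width'])
E
```

```text
[0.52028184 0.12339877 0.41855278] [[ 0.82012166  0.55346262  0.14518811]
 [ 0.57218791 -0.79381394 -0.20605925]
 [ 0.00120626  0.25206854 -0.96770863]]
(((555.2619018554688, 70.99663543701172), (145.10350036621094, 182.91001892089844), 34.962608337402344), array([ 0.00379135, -0.00475094,  0.07333655]), array([0.5439614 , 0.08744412]))
[0.56320583 0.05828657 0.25560984] [ 1.46657437  2.7697753  -0.00446079] [ 2.99346127 -7.01051616  1.63407692] [-0.58311261  0.12573479  0.47282641  1.63519781 -0.05139025  1.38997839
  0.49238285] 0.004271027679110486
```

View pics/w1.png

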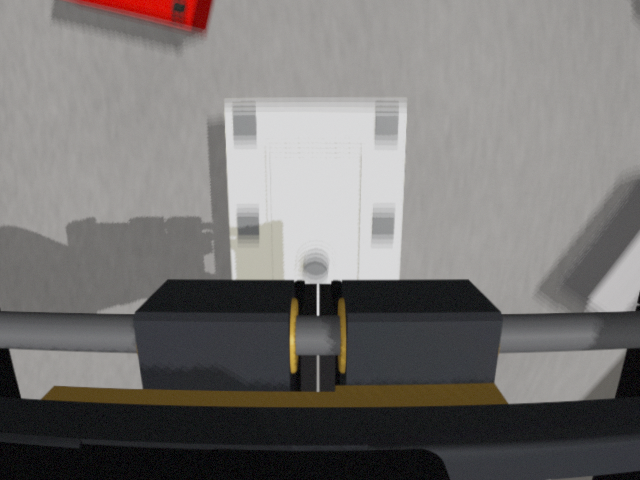

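The lid in w1 is blurred by arm motion, and the gripper hides its +y end (vent at (315,262)). I'll shift toward lid +y, let it settle and look again.

Request:
{"method": "move_arm", "body": {
  "increments": "16 -22 0 0 0 0 255; 16 -22 0 0 0 0 255; 16 -22 0 0 0 0 255; 16 -22 0 0 0 0 255; 0 0 0 0 0 0 255; 0 0 0 0 0 0 255; 0 0 0 0 0 0 255; 0 0 0 0 0 0 255"
}}

```text
time: 3.15
position: [0.6222, -0.0161, 0.2545]
tool_rot: [-1.446, -2.788, -0.001]
ft_force: [0.3, 1.1, 0.1]
grip_width: 0.003
grip_force: 0.0
```

```bash
cat > pads.py <<'E'
from h import *
from m import lidpose
import sys
PADS={'c1':(56,81),'c2':(-56,81),'c3':(-56,-81),'c4':(56,-81),'s1':(56,0),'s2':(-56,0)}
def measure(im,show=True):
    r,pl,c,m,P=lidpose(im)
    print('rect',np.round(r[0],1),np.round(r[1],1),round(r[2],2))
    return r,P
def heights(P,c,yaw):
    ca,sa=np.cos(yaw),np.sin(yaw); D=(P[...,:2]*1000-c)
    lx=D[...,0]*ca+D[...,1]*sa; ly=-D[...,0]*sa+D[...,1]*ca
    return lx,ly,{k:(round(float(np.median(P[...,2][g])*1000),2),int(g.sum())) if (g:=(abs(lx-x)<7)&(abs(ly-y)<10)&(P[...,2]>.05)&(P[...,2]<.09)).sum() else None for k,(x,y) in PADS.items()}
if __name__=='__main__':
    n=sys.argv[1]; im=ctrl.get_image('wrist');save(im,n)
    r,P=measure(im); c=np.array(r[0]); yaw=np.radians(r[2]-180)
    lx,ly,h=heights(P,c,yaw); print(h)
    f=im['frame'].astype(int).sum(2)/3
    # grey pads centroid, on-lid
    g=(abs(lx)<68)&(abs(ly)<93)&(f<170)&(f>60)&(P[...,2]>.06)&(P[...,2]<.095)
    N,l,st,ce=cv2.connectedComponentsWithStats(g.astype(np.uint8))
    for k in range(1,N):
        if st[k,4]>150: print(st[k,4],np.round(ce[k]),'lid',np.round([np.median(lx[l==k]),np.median(ly[l==k])],1),'world',np.round(np.median(P[l==k],0)*1000,1))
    s=ctrl.get_state();print(s['position'],s['tool_rot'],s['ft_force'])
E
python3 pads.py w2.png
```

```text
rect [568.5  52.6] [144.8 161.3] 35.11
{'c1': (74.97, 193), 'c2': (74.91, 187), 'c3': (73.0, 232), 'c4': (72.79, 238), 's1': (73.64, 463), 's2': (73.69, 468)}
800 [240.  86.] lid [ 55.9 -16.5] world [513.2  34.   74.7]
776 [384.  86.] lid [-55.4 -16.5] world [604.3  98.   74.7]
626 [312. 132.] lid [ 0.1 18.1] world [578.8  37.3  83.5]
695 [243. 189.] lid [55.8 63.7] world [559.6 -31.8  75.1]
697 [381. 189.] lid [-55.7  63.7] world [650.8  32.3  75.2]
[ 0.62224052 -0.01615159  0.25464139] [-1.44636430e+00 -2.78831025e+00 -1.35935099e-03] [ 0.50886925 -0.25679679 -0.52741371]
```

View pics/w2.png

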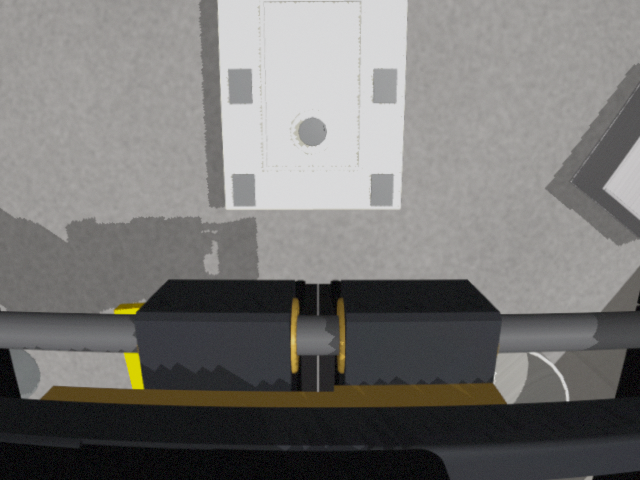

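In w2 the side pads are at (240,86) and (384,86), corner_1 at (243,189), corner_2 at (381,189) and the vent at (312,132). In the world that gives a lid centre of (558.8, 66.0) with y at -54.8°. Next I'll go over corner_1 at (559.7, -32.3).

Request:
{"method": "move_arm", "body": {
  "increments": "-12.5 -3.2 -30 0 0 0 255; -12.5 -3.2 -30 0 0 0 255; -12.5 -3.2 -30 0 0 0 255; -12.5 -3.2 -30 0 0 0 255; -12.5 -3.2 -30 0 0 0 255; 0 0 -10 0 0 0 255; 0 0 -5 0 0 0 255; 0 0 0 0 0 0 255"
}}

```text
time: 3.87
position: [0.5608, -0.0329, 0.0898]
tool_rot: [1.448, 2.788, 0.001]
ft_force: [-0.3, 0.0, -0.5]
grip_width: 0.004
grip_force: 0.0
```

Request:
{"method": "move_arm", "body": {
  "increments": "0 0 -4 0 0 0 255; 0 0 -3 0 0 0 255; 0 0 -2 0 0 0 255; 0 0 -2 0 0 0 255; 0 0 -2 0 0 0 255; 0 0 -1 0 0 0 255; 0 0 0 0 0 0 255; 0 0 0 0 0 0 255"
}}

```text
time: 4.53
position: [0.5601, -0.0339, 0.0756]
tool_rot: [1.45, 2.787, -0.0]
ft_force: [-0.1, -0.5, -0.5]
grip_width: 0.005
grip_force: 0.0
```

Request:
{"method": "move_arm", "body": {
  "increments": "0 0.5 -1 0 0 0 255; 0 0.5 -1 0 0 0 255; 0 0 -1 0 0 0 255; 0 0 -1 0 0 0 255; 0 0 0 0 0 0 255; 0 0 0 0 0 0 255; 0 0 0 0 0 0 255; 0 0 0 0 0 0 255"
}}

```text
time: 5.2
position: [0.5603, -0.0331, 0.0725]
tool_rot: [1.45, 2.787, 0.001]
ft_force: [-1.2, -1.2, 6.6]
grip_width: 0.003
grip_force: 3.4
```

Request:
{"method": "move_arm", "body": {
  "increments": "0 0 -1 0 0 0 255; 0 0 -1 0 0 0 255; 0 0 -1 0 0 0 255; 0 0 -1 0 0 0 255; 0 0 0 0 0 0 255; 0 0 0 0 0 0 255; 0 0 0 0 0 0 255; 0 0 0 0 0 0 255"
}}

```text
time: 5.87
position: [0.5604, -0.0333, 0.0692]
tool_rot: [1.45, 2.786, 0.001]
ft_force: [-3.4, -1.1, 10.8]
grip_width: 0.003
grip_force: 5.5
```

Request:
{"method": "move_arm", "body": {
  "increments": "0 0 -0.5 0 0 0 255; 0 0 -0.5 0 0 0 255; 0 0 -0.5 0 0 0 255; 0 0 -0.5 0 0 0 255; 0 0 0 0 0 0 255; 0 0 0 0 0 0 255; 0 0 0 0 0 0 255; 0 0 0 0 0 0 255"
}}

```text
time: 6.53
position: [0.5604, -0.0333, 0.0684]
tool_rot: [1.45, 2.787, 0.002]
ft_force: [-6.6, -1.4, 19.4]
grip_width: 0.002
grip_force: 9.5
```

Corner_1 is at its stop (19.4 N, about 7 N/mm arm stiffness). On to corner_2 with the same recipe.

Request:
{"method": "move_arm", "body": {
  "increments": "0 0 16 0 0 0 255; 30.4 21.7 0 0 0 0 255; 30.4 21.7 0 0 0 0 255; 30.4 21.7 0 0 0 0 255; 0 0 0 0 0 0 255; 0 0 -4 0 0 0 255; 0 0 -2 0 0 0 255; 0 0 0 0 0 0 255"
}}

```text
time: 7.2
position: [0.6498, 0.0308, 0.0745]
tool_rot: [-1.451, -2.785, 0.003]
ft_force: [-0.4, -0.5, -0.7]
grip_width: 0.001
grip_force: 0.0
```

Request:
{"method": "move_arm", "body": {
  "increments": "0 0 -2 0 0 0 255; 0 0 -2 0 0 0 255; 0 0 -2 0 0 0 255; 0 0 -1.5 0 0 0 255; 0 0 -1 0 0 0 255; 0 0 0 0 0 0 255; 0 0 0 0 0 0 255; 0 0 0 0 0 0 255"
}}

```text
time: 7.87
position: [0.6511, 0.0309, 0.0694]
tool_rot: [1.451, 2.786, 0.001]
ft_force: [-4.5, -2.6, 11.2]
grip_width: 0.003
grip_force: 5.2
```

Request:
{"method": "move_arm", "body": {
  "increments": "0 0 -1 0 0 0 255; 0 0 -1 0 0 0 255; 0 0 0 0 0 0 255; 0 0 0 0 0 0 255; 0 0 0 0 0 0 255; 0 0 0 0 0 0 255; 0 0 0 0 0 0 255; 0 0 0 0 0 0 255"
}}

```text
time: 8.53
position: [0.6511, 0.0309, 0.0685]
tool_rot: [1.452, 2.786, 0.001]
ft_force: [-6.6, -1.3, 15.9]
grip_width: 0.008
grip_force: 7.8
```

Request:
{"method": "move_arm", "body": {
  "increments": "0 0 -0.7 0 0 0 255; 0 0 0 0 0 0 255; 0 0 20 0 0 0 255; -23.3 33.3 0 0 0 0 255; -23.3 33.3 0 0 0 0 255; -23.3 33.3 0 0 0 0 255; -23.3 33.3 0 0 0 0 255; 0 0 -4 0 0 0 255"
}}

```text
time: 9.2
position: [0.553, 0.1754, 0.0808]
tool_rot: [-1.432, -2.79, -0.007]
ft_force: [0.3, 2.1, -0.6]
grip_width: 0.006
grip_force: 0.0
```

Request:
{"method": "move_arm", "body": {
  "increments": "0 0 -3 0 0 0 255; 0 0 -3 0 0 0 255; 0 0 -2 0 0 0 255; 0 0 -2 0 0 0 255; 0 0 -2 0 0 0 255; 0 0 -1 0 0 0 255; 0 0 0 0 0 0 255; 0 0 0 0 0 0 255"
}}

```text
time: 9.87
position: [0.5587, 0.1642, 0.0691]
tool_rot: [-1.453, -2.784, -0.001]
ft_force: [-5.9, -0.1, 12.5]
grip_width: 0.002
grip_force: 5.9
```

Request:
{"method": "move_arm", "body": {
  "increments": "0 0 -0.6 0 0 0 255; 0 0 -0.6 0 0 0 255; 0 0 -0.3 0 0 0 255; 0 0 0 0 0 0 255; 0 0 0 0 0 0 255; 0 0 0 0 0 0 255; 0 0 0 0 0 0 255; 0 0 0 0 0 0 255"
}}

```text
time: 10.53
position: [0.5588, 0.1643, 0.0685]
tool_rot: [-1.453, -2.784, -0.001]
ft_force: [-8.1, -0.3, 17.9]
grip_width: 0.005
grip_force: 8.6
```

Request:
{"method": "move_arm", "body": {
  "increments": "0 0 18 0 0 0 255; -30.8 -21.4 0 0 0 0 255; -30.8 -21.4 0 0 0 0 255; -30.8 -21.4 0 0 0 0 255; 0 0 0 0 0 0 255; 0 0 0 0 0 0 255; 0 0 -4 0 0 0 255; 0 0 -3 0 0 0 255"
}}

```text
time: 11.2
position: [0.4673, 0.1013, 0.0771]
tool_rot: [1.45, 2.785, 0.002]
ft_force: [-0.2, 0.1, -0.7]
grip_width: 0.004
grip_force: 0.0
```

Request:
{"method": "move_arm", "body": {
  "increments": "0 0 -2 0 0 0 255; 0 0 -2 0 0 0 255; 0 0 -2 0 0 0 255; 0 0 -2 0 0 0 255; 0 0 -1.5 0 0 0 255; 0 0 0 0 0 0 255; 0 0 0 0 0 0 255; 0 0 0 0 0 0 255"
}}

```text
time: 11.87
position: [0.4664, 0.1015, 0.0687]
tool_rot: [1.449, 2.787, 0.0]
ft_force: [-3.3, -1.0, 12.5]
grip_width: 0.005
grip_force: 6.3
```

Request:
{"method": "move_arm", "body": {
  "increments": "0 0 -0.5 0 0 0 255; 0 0 -0.5 0 0 0 255; 0 0 0 0 0 0 255; 0 0 0 0 0 0 255; 0 0 0 0 0 0 255; 0 0 0 0 0 0 255; 0 0 0 0 0 0 255; 0 0 0 0 0 0 255"
}}

```text
time: 12.53
position: [0.4664, 0.1015, 0.0683]
tool_rot: [-1.449, -2.787, -0.001]
ft_force: [-6.2, -1.6, 16.5]
grip_width: 0.005
grip_force: 8.4
```

Request:
{"method": "move_arm", "body": {
  "increments": "0 0 16 0 0 0 255; 23.3 -33.2 0 0 0 0 255; 23.3 -33.2 0 0 0 0 255; 0 0 0 0 0 0 255; 0 0 0 0 0 0 255; 0 0 -4 0 0 0 255; 0 0 -2 0 0 0 255; 0 0 -1 0 0 0 255"
}}

```text
time: 13.2
position: [0.5112, 0.0362, 0.0744]
tool_rot: [-1.446, -2.787, 0.001]
ft_force: [-0.0, 0.1, -0.5]
grip_width: 0.006
grip_force: 0.0
```

Request:
{"method": "move_arm", "body": {
  "increments": "0 0 -2 0 0 0 255; 0 0 -2 0 0 0 255; 0 0 -2 0 0 0 255; 0 0 -1 0 0 0 255; 0 0 -1 0 0 0 255; 0 0 0 0 0 0 255; 0 0 0 0 0 0 255; 0 0 0 0 0 0 255"
}}

```text
time: 13.87
position: [0.512, 0.0356, 0.0696]
tool_rot: [-1.448, -2.786, -0.002]
ft_force: [-8.2, 0.5, 18.5]
grip_width: 0.006
grip_force: 9.2
```

Request:
{"method": "move_arm", "body": {
  "increments": "0 0 18 0 0 0 255; 30.7 20.8 0 0 0 0 255; 30.7 20.8 0 0 0 0 255; 30.7 20.8 0 0 0 0 255; 0 0 0 0 0 0 255; 0 0 -5 0 0 0 255; 0 0 -3 0 0 0 255; 0 0 -1 0 0 0 255"
}}

```text
time: 14.53
position: [0.6028, 0.096, 0.0753]
tool_rot: [-1.451, -2.785, 0.003]
ft_force: [-0.0, 0.6, -0.3]
grip_width: 0.002
grip_force: 0.0
```

Request:
{"method": "move_arm", "body": {
  "increments": "0 0 -2 0 0 0 255; 0 0 -2 0 0 0 255; 0 0 -2 0 0 0 255; 0 0 -2 0 0 0 255; 0 0 -1 0 0 0 255; 0 0 0 0 0 0 255; 0 0 0 0 0 0 255; 0 0 0 0 0 0 255"
}}

```text
time: 15.2
position: [0.6042, 0.0968, 0.0699]
tool_rot: [-1.45, -2.786, -0.001]
ft_force: [-6.3, -0.5, 14.9]
grip_width: 0.003
grip_force: 7.1
```

Request:
{"method": "move_arm", "body": {
  "increments": "0 0 -0.7 0 0 0 255; 0 0 0 0 0 0 255; 0 0 0 0 0 0 255; 0 0 0 0 0 0 255; 0 0 30 0 0 0 255; 8 -24 27 0 0 0 255; 8 -24 27 0 0 0 255; 8 -24 27 0 0 0 255"
}}

```text
time: 15.87
position: [0.6283, 0.0248, 0.1792]
tool_rot: [1.448, 2.788, 0.001]
ft_force: [0.8, -0.4, 0.6]
grip_width: 0.005
grip_force: 0.0
```

Request:
{"method": "move_arm", "body": {
  "increments": "8 -24 27 0 0 0 255; 8 -24 27 0 0 0 255; 8 -24 27 0 0 0 255; 8 -24 27 0 0 0 255; 0 0 0 0 0 0 255; 0 0 0 0 0 0 255; 0 0 0 0 0 0 255; 0 0 0 0 0 0 255"
}}

```text
time: 16.53
position: [0.6597, -0.0688, 0.284]
tool_rot: [-1.446, -2.786, -0.0]
ft_force: [0.7, 0.2, -0.7]
grip_width: 0.005
grip_force: 0.0
```

```bash
cat > chk.py <<'E'
from pads import *
im=ctrl.get_image('wrist');save(im,sys.argv[1]); P=cloud(im)
c=np.array([558.8,66.]);lx,ly,h=heights(P,c,np.radians(-144.76));print(h)
f=im['frame'].astype(int);f3=f.sum(2)/3
g=(abs(lx)<70)&(abs(ly)<97)&(f3<170)&(f3>60)&(np.ptp(f,axis=2)<30)&(P[...,2]>.06)&(P[...,2]<.095)
N,l,st,ce=cv2.connectedComponentsWithStats(g.astype(np.uint8))
for k in range(1,N):
    if st[k,4]>100:
        q=(l==k); print(st[k,4],np.round(ce[k]),'lid',np.round([np.median(lx[q]),np.median(ly[q])],1),'z',round(np.mean(P[...,2][q])*1000,2),'std',round(P[...,2][q].std()*1000,2))
pl=(abs(lx)<40)&(abs(ly)<85)&(abs(f3-f3[(abs(lx)<40)&(abs(ly)<60)].max())<60)&(P[...,2]>.06)&(P[...,2]<.08)
A=np.c_[lx[pl],ly[pl],np.ones(pl.sum())];print('plane mrad',np.linalg.lstsq(A,P[...,2][pl]*1e6,rcond=None)[0][:2]*1,'z0 um',np.linalg.lstsq(A,P[...,2][pl]*1e6,rcond=None)[0][2],pl.sum())
# table reference
t=(abs(P[...,2])<.01)&(abs(lx)<200)&(abs(ly)<200); A=np.c_[lx[t],ly[t],np.ones(t.sum())];print('table',np.linalg.lstsq(A,P[...,2][t]*1e6,rcond=None)[0])
print(ctrl.get_state()['position'],ctrl.get_state()['ft_force'])
E
python3 chk.py w3.png
```

```text
{'c1': (71.58, 392), 'c2': (71.59, 386), 'c3': None, 'c4': None, 's1': (71.69, 387), 's2': (71.59, 389)}
580 [244.  13.] lid [56.4  2. ] z 71.59 std 0.83
571 [379.  13.] lid [-54.9   2.4] z 71.61 std 0.88
604 [311.  52.] lid [ 1.  35.5] z 79.96 std 1.61
630 [246. 110.] lid [56.7 80. ] z 71.57 std 0.77
622 [377. 109.] lid [-54.9  80.3] z 71.57 std 0.82
plane mrad [-0.28203532 -0.27704205] z0 um 70436.74134041168 10350
table [-2.89895195e-03  2.21708052e-01  1.25329373e+03]
[ 0.65969841 -0.06867748  0.28399631] [ 0.43827704  0.48369649 -0.04080025]
```

View pics/w3.png

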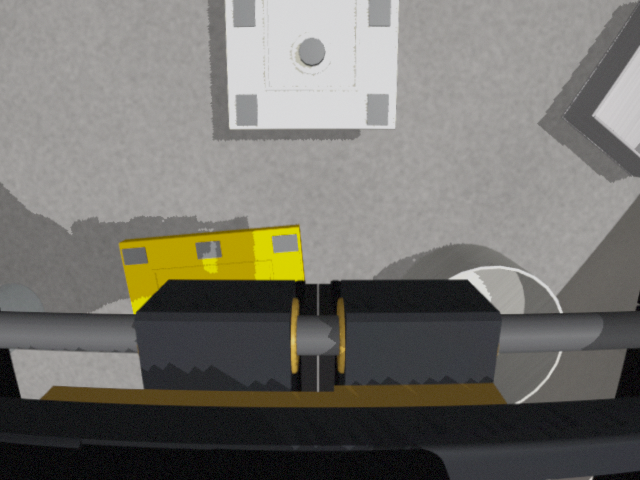

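In w3 pads c1 (246,110), c2 (377,110), s1 (244,13) and s2 (379,13) all read 71.6 mm, and the table itself reads +1.25 mm, so these four are seated. c3 and c4 are out of view, so I'm moving to see them.

Request:
{"method": "move_arm", "body": {
  "increments": "-20 27.4 -6 0 0 0 255; -20 27.4 -6 0 0 0 255; -20 27.4 -6 0 0 0 255; -20 27.4 -6 0 0 0 255; -20 27.4 -6 0 0 0 255; 0 0 0 0 0 0 255; 0 0 0 0 0 0 255; 0 0 0 0 0 0 255"
}}

```text
time: 17.25
position: [0.5601, 0.0666, 0.2553]
tool_rot: [-1.448, -2.788, 0.001]
ft_force: [0.1, -0.7, 0.1]
grip_width: 0.005
grip_force: 0.0
```

```bash
python3 chk.py w4.png
```

```text
{'c1': None, 'c2': None, 'c3': (71.62, 453), 'c4': (71.59, 457), 's1': (71.62, 388), 's2': (71.75, 399)}
733 [244. 115.] lid [ 56.5 -81.4] z 71.65 std 0.77
735 [386. 115.] lid [-55.  -81.1] z 71.65 std 0.79
662 [248. 216.] lid [56.6 -0. ] z 71.65 std 0.8
640 [382. 215.] lid [-54.7  -0.7] z 71.67 std 0.78
554 [315. 258.] lid [ 1.2 33.6] z 79.74 std 1.98
plane mrad [-0.45744049  2.43240078] z0 um 70416.1161838937 15988
table [ 7.57502893e-02 -3.32446705e-01  1.25603510e+03]
[0.56057489 0.06559629 0.25555748] [ 0.16143025 -0.16660371  0.26734112]
```

All six pads read 71.6–71.7 mm, level and equal to seated height after the 1.25 mm bias. Now the vent at (578.2, 37.1).

Request:
{"method": "move_arm", "body": {
  "increments": "3.6 -5.8 -33 0 0 0 255; 3.6 -5.8 -33 0 0 0 255; 3.6 -5.8 -33 0 0 0 255; 3.6 -5.8 -33 0 0 0 255; 3.6 -5.8 -30 0 0 0 255; 0 0 -4 0 0 0 255; 0 0 0 0 0 0 255; 0 0 0 0 0 0 255"
}}

```text
time: 17.97
position: [0.5795, 0.0367, 0.0909]
tool_rot: [1.451, 2.785, 0.001]
ft_force: [0.6, 0.3, -0.7]
grip_width: 0.005
grip_force: 0.0
```

Request:
{"method": "move_arm", "body": {
  "increments": "0 0 -3 0 0 0 255; 0 0 -3 0 0 0 255; 0 0 -2 0 0 0 255; 0 0 -2 0 0 0 255; 0 0 -2 0 0 0 255; 0 0 -1 0 0 0 255; 0 0 0 0 0 0 255; 0 0 0 0 0 0 255"
}}

```text
time: 18.63
position: [0.5788, 0.0376, 0.0772]
tool_rot: [1.449, 2.787, 0.001]
ft_force: [-0.6, 0.7, 4.6]
grip_width: 0.005
grip_force: 2.4
```

Request:
{"method": "move_arm", "body": {
  "increments": "0 0 -1.5 0 0 0 255; 0 0 -1.5 0 0 0 255; 0 0 -1 0 0 0 255; 0 0 0 0 0 0 255; 0 0 0 0 0 0 255; 0 0 0 0 0 0 255; 0 0 0 0 0 0 255; 0 0 0 0 0 0 255"
}}

```text
time: 19.3
position: [0.5788, 0.0376, 0.0739]
tool_rot: [1.449, 2.787, 0.002]
ft_force: [-2.9, 0.5, 8.7]
grip_width: 0.004
grip_force: 4.7
```

Request:
{"method": "move_arm", "body": {
  "increments": "0 0 -0.5 0 0 0 255; 0 0 -0.5 0 0 0 255; 0 0 0 0 0 0 255; 0 0 0 0 0 0 255; 0 0 0 0 0 0 255; 0 0 0 0 0 0 255; 0 0 0 0 0 0 255; 0 0 0 0 0 0 255"
}}

```text
time: 19.97
position: [0.5788, 0.0376, 0.0736]
tool_rot: [1.449, 2.787, 0.002]
ft_force: [-4.0, -0.1, 13.7]
grip_width: 0.008
grip_force: 7.0
```

Request:
{"method": "move_arm", "body": {
  "increments": "0 0 12 0 0 0 255; 0 0 30 0 0 0 255; 0 0 38 0 0 0 255; 0 0 38 0 0 0 255; 0 0 38 0 0 0 255; 0 0 26 0 0 0 255; 0 0 0 0 0 0 255; 0 0 0 0 0 0 255"
}}

```text
time: 20.63
position: [0.5792, 0.037, 0.2553]
tool_rot: [1.449, 2.784, 0.003]
ft_force: [-0.5, 0.1, -1.1]
grip_width: 0.003
grip_force: 0.0
```

```bash
python3 chk.py w5.png
```

```text
{'c1': (71.59, 340), 'c2': (71.57, 349), 'c3': (71.62, 484), 'c4': (71.7, 480), 's1': (71.74, 418), 's2': (71.63, 423)}
783 [243.  68.] lid [ 56.8 -81.6] z 71.63 std 0.79
762 [387.  67.] lid [-54.3 -81.8] z 71.55 std 0.82
671 [247. 172.] lid [57.  -1.1] z 71.63 std 0.75
676 [384. 171.] lid [-54.2  -1.3] z 71.57 std 0.78
519 [316. 214.] lid [ 1.2 33.4] z 74.88 std 1.07
599 [251. 265.] lid [57.  77.9] z 71.44 std 0.88
537 [381. 265.] lid [-54.3  78.9] z 71.53 std 0.79
plane mrad [-0.5882509   2.13189291] z0 um 70400.28679019737 20032
table [ 2.89049479e-03 -1.49581027e-01  1.25503855e+03]
[0.57820508 0.03705742 0.25348955] [-0.01573714  0.32389643 -0.38982739]
```

View pics/w5.png

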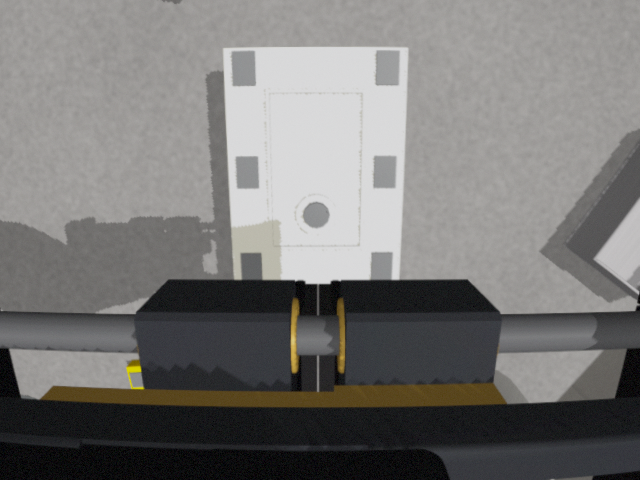

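w5 shows all six pads (243,68 to 381,265) level at 71.6 mm, and the vent (316,214) about 3.4 mm above them, which is shut. Handing in.

```bash
python3 -c "
from bench import ctrl
print(ctrl.close_job())"
```

```text
the job is handed in; nothing more can be done
None
```

The lid reads level and down at all six pads, and the vent stud was pressed shut after that. The highest push I read was 19.4 N vertically, well under the 4 kg limit. The mug and jar were left alone, and the job is handed in with about 21 s used; no verdict came back.

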